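Index the dial fixture to the test head with its ratchet lever

TASK

Pump the ratchet lever of the small dial fixture back and forth in full strokes, one notch per stroke, until the die-cast part on the dial stands right under the overhanging test head; the dial cannot be turned back, so stop there. Turn the dial only with the lever, not by touching the dial or the part, and finish with the lever fully back against its home stop (the lever knob farthest to the left, seen from the robot). Do not disturb the other things on the bench.

Things in the scene. Friction and masses are not known exactly. Their poses are not given: they have to be found in the camera images.
- indexer: the dial fixture, fixed to the bench: round grey base 236 mm across, 18 mm high, and a post with an arm that carries the test head. Origin: on the dial's axis at bench height; x points from the axis to the post (away from the robot, turned by up to 0.3 rad), y left, z up. The post is 140 mm from the axis; the arm's top is 165 mm high, the nipple on it 183 mm
- dial: round dial plate with 12 saw teeth on the rim, 30 degrees apart (208 mm over the tips, rim 41 to 51 mm high, top 56 mm high) and four black nests. Origin: on its axis at bench height; x points to the part. It turns only anticlockwise seen from above; a friction brake holds it where it is left. With the lever at the forward stop it stands a whole number of 30-degree notches from the head
- part_center (a point): centre of the die-cast part (48 x 64 x 39 mm, round port on top, side stub pointing away from the dial's axis) fixed in one nest of the dial, 52 mm from the dial's axis, centre 80 mm and top 99 mm above the bench. At the start it is 54 to 115 degrees clockwise (seen from above) of the head, on the right-hand side of the dial
- head (a point): centre of the underside of the test head, a round black pad 22 mm across, 50 mm from the dial's axis on the fixture's x axis, 121 mm above the bench. The part is in place when it is right beneath
- knob (a point): centre of the lever's upright grey round knob, 25 mm in diameter, 48 to 108 mm above the bench (point at 85 mm), 165 mm from the dial's axis on the robot's side. It moves on an arc about that axis, fixed to the lever: a flat bar 22 to 32 mm above the bench, with the steel pawl on it (up to 54 mm high) between knob and rim
- lever (a joint): lever angle about the dial's axis, rad, anticlockwise from above: 0 at home (knob left, 160 degrees from the fixture's x), 0.70 at the forward stop (knob right). Growing, its pawl drives the dial; back, it clicks over the teeth. No return spring; 3 N at the knob forward, 1 to 2 N back. Back within 0.10 of home takes the next tooth. The first stroke moves the dial 0 to 40 degrees, later ones 30
- spare_part: another die-cast part, 49 x 74 x 34 mm, loose on the bench to the right of the fixture: leave it
- thread_tape: white ring-shaped roll of tape, 49 mm across, 13 mm high, loose on the bench to the left of the fixture: leave it. Farther left, beyond y = 0.45, stands a tall press: keep the arm clear of it
- gauge: round hand gauge with a white face and a brass stub, 91 x 62 x 23 mm, lying loose to the right: leave it
- mouse: black computer mouse, 104 x 60 x 33 mm, loose, far to the right: leave it

How it is judged:
At the end, for the whole second after the job is handed in: The part's centre is within 12 mm (horizontally) of the point under the test head, the lever is back within 0.09 rad of its home stop, and the dial is at rest (horizontal distance between part_center and head below 0.012 m and value of joint lever below 0.09 rad and angular speed of dial below 0.05 rad/s); the robot touches nothing.
It fails at once if the robot pushed the dial or the part itself instead of the lever (contact force between any of the fingers, the arm and dial above 2 N).
It fails at once if a thing beside the fixture was shifted by more than 30 mm (distance of any of spare_part, thread_tape, gauge, mouse from where it was at the start of the episode above 0.03 m).
It also fails if it takes over 61 s, if anything falls off the work surface, if the arm or the gripper's body presses on something with over 40 N, if the wrist force passes 120 N, or if a joint passes its speed limit or range.

ROBOT

A 7-joint arm with a two-finger parallel gripper is mounted at the origin on a cart in front of the work surface, level with it; the furniture and walls round the work are solid. World frame = base frame: x ahead of the robot, y to its left, z up, the work surface at z = 0. Lengths are in m, angles in rad, forces in N, time in s.
With the tool pointing down it reaches from about 0.4 to 0.875 m from the base axis. Payload 19.3 kg.
Tool frame: the origin (TCP) lies midway between the tips of the shut fingers; the grasp point (between the pads) lies 19 mm behind it; x points along the fingers, y is the direction in which the jaws open and shut, and the axes are right-handed (so a half turn about x gives the same grasp; the last joint's range is limited). The gripper opens to 85 mm and grips with 20 to 120 N. Pads are 22 mm wide; open, the fingers measure 114 mm over their backs; the gripper's body (76 mm by 85 mm) begins 54 mm behind the grasp point. The pads swing forward as they close: fully open they stand 13 mm farther back than shut.
Start: joints at [-1.392, 0.521, -0.036, 1.599, 0.021, 1.021, -0.113], TCP at [0.154, 0.606, 0.231] pointing down, gripper open.
Joint ranges: [-2.91, 2.91], [-0.3, 2.13], [-1.5, 1.42], [0.17, 2.43], [-1.26, 4.41], [0.16, 1.93], [-2.52, 2.52]. Speed limits (rad/s): [1.89, 1.89, 2.39, 2.39, 3.01, 3.01, 3.01].

INTERFACE

Orientations are given as a unit quaternion [x, y, z, w].
In Python, from bench import arm gives the robot as it stands. Calls block until the motion is done:
- arm.reach(position, orientation): joint-space move of the TCP to a pose.
- arm.move_straight(position, max_speed=0.15, rotation=None, until_force=None): straight line of the TCP; rotation=None keeps the orientation; max_speed is the mean speed in m/s. With until_force (N) it stops when the force on the tool has changed by that much, and returns True; else False.
- arm.goto_joints(angles): joint-space move.
- arm.set_gripper(opening, strength=None): finger opening in m; strength is the grip in N (None keeps the last); returns when the fingers have stopped.
- arm.sleep(seconds).
- arm.inverse_kinematics(position, orientation): joint angles nearest the present ones, or None.
- arm.observe(): the state.
- arm.get_image(name): name is "scene" or "side" or "wrist"; returns the picture (420x560x3 uint8, red, green, blue); there is no depth.
- arm.camera_info(name): a dict with "fovy" (degrees; the focal length in pixels is half the picture's height over the tangent of half this angle, whatever the lens; pixels are square), "cx", "cy" (the principal point, pixels), "extrinsics" (4x4, takes a point from camera to world coordinates); the wrist camera has in their place "T_tool_cam" (4x4, takes a point from camera to tool coordinates, whose origin is the TCP and whose axes are the tool frame's). Camera axes: x right, y up, looking along -z (the intrinsics and any distortion apply to the point x, -y, -z); pixel columns grow to the right and rows downward; lengths in m; the calibration is good to about 2 mm. The wrist camera is an equidistant fisheye: a pixel r from the principal point sees the ray r / f radians off the axis. A picture is of the moment at which its call begins: read the wrist's pose just before it. camera_info takes no time and is no camera call.
A pose or a line that the arm cannot do raises arm.IKError and nothing moves.
- arm.sign_off(): hands the job in, once; it reports no verdict.
Trained networks look in the newest picture that a camera, given by its name, has taken for a name from the list of things; names that differ only in an ending like _2 or _b are one class to them, and where a whole thing is asked for, a point or a joint stands for the part that bears it (a point fixed in the world has none). Each returns a list of dicts, best first, with "conf" (0 to 1); they miss things now and then, are a little off and sometimes report something else, mostly with a low value. They report only what shows in the picture. A call takes as long as a camera call.
- arm.spot_in(camera, label): "centre" ([column, row] in pixels, amid what is visible of it).
- arm.landmark_of(camera, label): "centre" ([column, row] in pixels: a listed point, or the origin of a listed thing).
The state is a dict: "time": time; "joints": joint angles; "dq": joint speeds; "joint_efforts": joint torques, N m; "tcp_pos": TCP position; "tcp_rot": TCP orientation; "contact_force": force on the tool from outside, world axes, zero at the start; "moment": the same for the moment, N m; "width": finger opening in m.
Only numpy, scipy, OpenCV 4.12 (cv2) and the standard library are available. Lean on these libraries where they do the work, as an engineer would, in place of code of your own. Each camera call takes 0.05 s, during which the arm holds its last target.

## Working session

There is one attempt and no reset: what is moved stays moved. The work goes in short steps, each a Python script; the robot and the scene stay as the last script left them, time stands still between calls to the robot, and variables do not carry over. Pictures are saved under pics/ and viewed, and the job is handed in when it is done.

```bash
mkdir -p pics; ls
cat > h.py <<'E'
import numpy as np, cv2
from bench import arm
def save(n,f):
    im=arm.get_image(n); cv2.imwrite('pics/'+f,im[:,:,::-1]); return im
def ray(cam,px,info=None):
    i=info or arm.camera_info(cam); f=210/np.tan(np.radians(i['fovy'])/2)
    E=np.array(i['extrinsics']); d=np.array([(px[0]-i['cx'])/f,-(px[1]-i['cy'])/f,-1.])
    return E[:3,3],E[:3,:3]@d
def atz(cam,px,z):
    o,d=ray(cam,px); return o+d*(z-o[2])/d[2]
def proj(cam,p):
    i=arm.camera_info(cam); f=210/np.tan(np.radians(i['fovy'])/2)
    E=np.array(i['extrinsics']); q=E[:3,:3].T@(np.array(p)-E[:3,3])
    return np.array([i['cx']-f*q[0]/q[2], i['cy']+f*q[1]/q[2]])
E
python3 - <<'E'
from h import *
np.set_printoptions(precision=4,suppress=True)
for c in('scene','side'):
    save(c,c+'0.png'); print(arm.camera_info(c))
    for l in('indexer','dial','part_center','head','knob','lever','thread_tape'):
        try: print(c,l,arm.landmark_of(c,l)[:2])
        except Exception as e: print(l,e)
s=arm.observe(); print(s)
E
```

```text
pics
{'fovy': 57.864430934467435, 'cx': 281.1773338362626, 'cy': 205.16977501889158, 'extrinsics': array([[ 0.523 ,  0.4765, -0.7067, -0.3202],
       [-0.8523,  0.2909, -0.4347, -0.5743],
       [-0.0015,  0.8297,  0.5582,  0.8005],
       [ 0.    ,  0.    ,  0.    ,  1.    ]])}
scene indexer []
scene dial [{'centre': [236.8, 200.2], 'conf': 0.79}]
scene part_center [{'centre': [246.9, 187.8], 'conf': 0.98}]
scene head [{'centre': [244.8, 165.7], 'conf': 0.92}]
scene knob [{'centre': [209.2, 203.8], 'conf': 0.58}]
lever it knows: dial, gauge, head, indexer, knob, mouse, part_center, spare_part, thread_tape
scene thread_tape [{'centre': [212.9, 182.9], 'conf': 0.51}, {'centre': [264.1, 228.6], 'conf': 0.45}]
{'fovy': 53.546845943730965, 'cx': 284.92705860179524, 'cy': 212.69592872570013, 'extrinsics': array([[-0.9296,  0.2079, -0.3042,  0.2166],
       [-0.3681, -0.4852,  0.7932,  0.9339],
       [ 0.0173,  0.8493,  0.5276,  0.7494],
       [ 0.    ,  0.    ,  0.    ,  1.    ]])}
side indexer [{'centre': [234.4, 290.2], 'conf': 0.66}, {'centre': [290.4, 252.8], 'conf': 0.28}]
side di
[... 213 characters left out ...]
'centre': [189.2, 327.6], 'conf': 0.59}]
lever it knows: dial, gauge, head, indexer, knob, mouse, part_center, spare_part, thread_tape
side thread_tape [{'centre': [190.2, 329.6], 'conf': 0.65}]
{'time': 0.7, 'joints': array([-1.3922,  0.5214, -0.0363,  1.5995,  0.0212,  1.0211, -0.1128]), 'dq': array([ 0.0005, -0.0007,  0.0002,  0.001 , -0.    , -0.0015,  0.0003]), 'joint_efforts': array([ -0.0013, -92.6671,   1.9775, -37.019 ,   0.0182,   0.002 ,
        -0.0001]), 'tcp_pos': array([0.1539, 0.6058, 0.2313]), 'tcp_rot': array([ 0.0878,  0.7017, -0.0877,  0.7016]), 'contact_force': array([-0.1953,  0.1127,  0.5127]), 'moment': array([ 0.038 ,  0.0058, -0.0115]), 'width': 0.08553836550227943}
```

View pics/scene0.png

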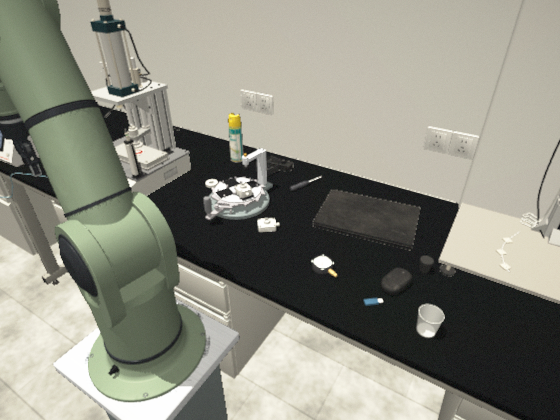

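View pics/side0.png

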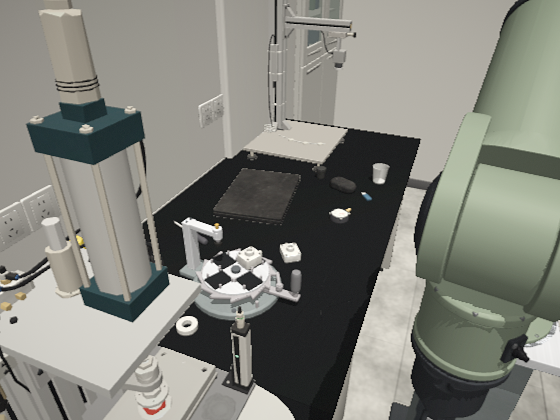

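Run:
```python
from h import *
np.set_printoptions(precision=4,suppress=True)
print('dial',atz('scene',[236.8,200.2],0),atz('side',[238.5,286.7],0),atz('side',[234.4,290.2],0))
print('part',atz('scene',[246.9,187.8],.08),atz('side',[248.9,257],.08))
print('head',atz('scene',[244.8,165.7],.121),atz('side',[219.1,244.1],.121))
print('knob',atz('scene',[209.2,203.8],.085),atz('side',[297.6,277.3],.085))
print(atz('scene',[264.1,228.6],.0),atz('side',[190.2,329.6],.0),)
```

```text
dial [0.6334 0.2128 0.    ] [0.6251 0.2006 0.    ] [0.6289 0.2168 0.    ]
part [0.6235 0.1527 0.08  ] [0.6084 0.167  0.08  ]
head [0.6966 0.2127 0.121 ] [0.6771 0.1956 0.121 ]
knob [0.4654 0.1957 0.085 ] [0.4623 0.1987 0.085 ]
[0.5387 0.0235 0.    ] [0.6618 0.3761 0.    ]
```

The fixture is at about (0.63, 0.21), with the knob near scene pixel (209,204) and side pixel (297,278), and the part on its right. The tape sits at side (187,325) and the spare part at side (290,252). Next I'll move above the knob for a wrist view.

Run:
```python
from h import *
from scipy.spatial.transform import Rotation as R
np.set_printoptions(precision=4,suppress=True)
i=arm.camera_info('wrist');print(i)
s=arm.observe();Rm=R.from_quat(s['tcp_rot']).as_matrix();print(Rm)
# press extents
print(atz('scene',[125,205],0),atz('scene',[190,170],0),atz('side',[280,380],0))
# tool x down, y (jaw) along world y
for yaw in (0,np.pi/2,np.pi,-np.pi/2):
    q=R.from_matrix(np.column_stack([[0,0,-1],[-np.sin(yaw),np.cos(yaw),0],np.cross([0,0,-1],[-np.sin(yaw),np.cos(yaw),0])])).as_quat()
    print(yaw,q,arm.inverse_kinematics([.464,.197,.3],q), i['T_tool_cam'] is not None)
```

```text
{'fovy': 65.70646984690485, 'cx': 281.0117937996327, 'cy': 209.37238163196085, 'T_tool_cam': array([[ 0.0002,  0.3158, -0.9488, -0.1423],
       [ 1.    ,  0.0001,  0.0002,  0.0011],
       [ 0.0002, -0.9488, -0.3158, -0.0823],
       [ 0.    ,  0.    ,  0.    ,  1.    ]])}
[[-0.      0.2462  0.9692]
 [ 0.0001  0.9692 -0.2462]
 [-1.      0.0001 -0.    ]]
[0.3864 0.5537 0.    ] [0.7203 0.5342 0.    ] [ 0.4164  0.4219 -0.    ]
0 [0.     0.7071 0.     0.7071] [-0.6623  0.2558  0.1766  1.8327 -0.051   1.0575  1.1046] True
1.5707963267948966 [-0.5  0.5  0.5  0.5] [ 0.3924  0.507  -1.2655  1.785   0.5124  1.2362  2.1264] True
3.141592653589793 [ 0.7071 -0.     -0.7071 -0.    ] [-1.1054  0.3202  0.7565  1.852  -0.2494  1.0664 -1.8232] True
-1.5707963267948966 [ 0.5  0.5 -0.5  0.5] [-0.9003  0.2753  0.4776  1.8436 -0.144   1.0567 -0.367 ] True
```

```bash
cat >> h.py <<'E'
from scipy.spatial.transform import Rotation as R
def quat(yaw):
    y=np.array([-np.sin(yaw),np.cos(yaw),0]);x=np.array([0,0,-1.])
    return R.from_matrix(np.column_stack([x,y,np.cross(x,y)])).as_quat()
def wray(px,s):
    i=arm.camera_info('wrist'); f=210/np.tan(np.radians(i['fovy'])/2)
    d=np.array([px[0]-i['cx'],px[1]-i['cy']]);r=np.hypot(*d);t=r/f
    v=np.array([np.sin(t)*d[0]/max(r,1e-9),-np.sin(t)*d[1]/max(r,1e-9),-np.cos(t)])
    T=np.eye(4);T[:3,:3]=R.from_quat(s['tcp_rot']).as_matrix();T[:3,3]=s['tcp_pos']
    E=T@np.array(i['T_tool_cam']);return E[:3,3],E[:3,:3]@v
def watz(px,z,s):
    o,d=wray(px,s);return o+d*(z-o[2])/d[2]
E
python3 - <<'E'
from h import *
np.set_printoptions(precision=4,suppress=True)
arm.move_straight([.32,.38,.34],max_speed=.3)
arm.reach([.60,.2,.34],quat(0))
s=arm.observe();save('wrist','w1.png');print(s['time'],s['tcp_pos'])
Z=dict(indexer=0,dial=0,part_center=.08,head=.121,knob=.085,spare_part=.017)
for l,z in Z.items():
    for c in('wrist','scene','side'):
        if c!='wrist' and l==list(Z)[0]: save(c,c+'1.png')
        for d in arm.landmark_of(c,l)[:2]:
            print(l,c,d['centre'],d['conf'],watz(d['centre'],z,s)[:2] if c=='wrist' else atz(c,d['centre'],z)[:2])
E
```

```text
3.1083 [0.5992 0.2016 0.3398]
indexer wrist [280.0, 180.0] 0.91 [0.6304 0.2015]
indexer scene [237.5, 203.3] 0.93 [0.6175 0.1975]
indexer side [235.4, 289.3] 0.69 [0.6281 0.2127]
dial wrist [281.0, 181.5] 0.69 [0.6327 0.2031]
dial scene [237.2, 199.9] 0.85 [0.6359 0.2128]
dial scene [269.2, 229.2] 0.71 [0.5451 0.0066]
dial side [236.1, 287.2] 0.69 [0.6301 0.2048]
part_center wrist [243.0, 179.0] 0.64 [0.6102 0.1546]
part_center scene [246.2, 190.7] 0.67 [0.6059 0.1431]
part_center side [251.6, 257.0] 0.81 [0.602  0.1643]
head wrist [278.3, 245.7] 0.56 [0.684  0.1998]
head scene [246.3, 165.7] 0.75 [0.6996 0.2078]
head side [219.9, 246.0] 0.79 [0.6713 0.2019]
knob wrist [282.9, 61.6] 0.75 [0.4639 0.205 ]
knob scene [205.6, 206.0] 0.71 [0.4488 0.1973]
knob side [297.6, 278.3] 0.66 [0.4611 0.2021]
spare_part wrist [162.0, 131.9] 0.76 [0.5508 0.0262]
spare_part wrist [280.7, 180.9] 0.63 [0.6278 0.2026]
spare_part scene [268.4, 229.1] 0.65 [ 0.5258 -0.0031]
spare_part side [292.8, 251.9] 0.73 [0.5387 0.0239]
```

View pics/w1.png

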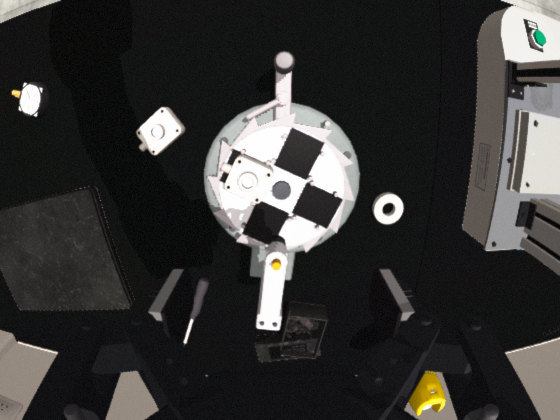

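The wrist view shows the hub at (281,190), the part's port at (248,182), the nipple at (276,265), the post at about (268,322) and the knob top at (284,61). The tape is at (388,208), well clear.

Run:
```python
from h import *
np.set_printoptions(precision=4,suppress=True)
s=arm.observe()
from math import atan2,degrees
a=watz([281.5,190],.057,s);k=watz([284.5,61],.108,s);p=watz([248,182],.099,s);n=watz([276,265],.183,s);e=watz([268,323],.165,s)
print('axis',a,'knob',k,'port',p,'nip',n,'armend',e)
for v in(k,p,n,e):
    d=v-a;print(np.hypot(d[0],d[1]),degrees(atan2(d[1],d[0])))
im=cv2.imread('pics/w1.png')[30:290,190:380];cv2.imwrite('pics/w1c.png',cv2.resize(im,None,fx=2.3,fy=2.3,interpolation=2))
```

```text
axis [0.6319 0.2018 0.057 ] knob [0.4672 0.2051 0.108 ] port [0.6105 0.1611 0.099 ] nip [0.6786 0.196  0.183 ] armend [0.7699 0.1853 0.165 ]
0.16479854153448753 178.85251018357414
0.04605384090637291 -117.7125456034106
0.04701030948579737 -7.16583665247826
0.13892407724711117 -6.849989505776942
```

View pics/w1c.png

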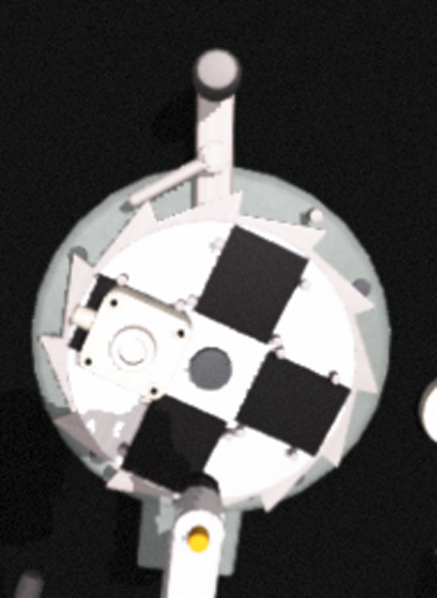

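```bash
cat >> h.py <<'E'
C=np.array([.6319,.2018]);YAW=-7*np.pi/180;RK=.165;ZT=.066
def kp(lev,z=ZT):
    b=YAW+np.radians(160)+lev
    return np.array([C[0]+RK*np.cos(b),C[1]+RK*np.sin(b),z]), quat(b-np.pi)
def levnow():
    s=arm.observe();d=s['tcp_pos'][:2]-C
    return (np.arctan2(d[1],d[0])-YAW-np.radians(160)+np.pi)%(2*np.pi)-np.pi, np.hypot(*d), s
def arc(to,speed=.12,F=15,step=.15):
    l=levnow()[0]; n=max(1,int(np.ceil(abs(to-l)/step)))
    for t in np.linspace(l,to,n+1)[1:]:
        p,q=kp(t)
        if arm.move_straight(p,max_speed=speed,rotation=q,until_force=F):break
    l,r,s=levnow();print('lev %.3f r %.4f t %.2f F'%(l,r,s['time']),s['contact_force'].round(1),s['width'].round(4))
    return l
E
python3 - <<'E'
from h import *
l=np.radians(178.85-160)-YAW
arm.reach(*kp(l,.2))
p,q=kp(l); print(arm.move_straight(p,max_speed=.12,until_force=8)); print(levnow())
arm.set_gripper(0,20); l,r,s=levnow();print(l,r,s['contact_force'],s['width'],s['time'])
arc(.2)
save('wrist','w2.png');save('side','s2.png')
E
```

```text
False
(np.float64(0.4502541080784539), np.float64(0.16466314652957117), {'time': 6.2167, 'joints': array([-0.62464563,  0.60145878,  0.12736239,  2.02964559, -0.14572847,
        0.51796954,  1.1579595 ]), 'dq': array([-1.82089676e-03, -3.15913025e-03, -5.34265997e-07,  2.84954124e-04,
        5.07358441e-04,  1.33933312e-03, -1.16456029e-03]), 'joint_efforts': array([ 7.95501983e-02, -8.24104357e+01,  5.84135860e+00, -2.11275476e+01,
        5.78209787e-03, -2.31804204e-02,  4.54859910e-03]), 'tcp_pos': array([0.46727311, 0.20525517, 0.06654772]), 'tcp_rot': array([ 0.00728941,  0.70680776, -0.00696115,  0.70733386]), 'contact_force': array([-0.28141939,  0.64443649,  0.10619555]), 'moment': array([-0.01584163, -0.03392665, -0.00817559]), 'width': 0.08523670542845266})
0.4509877212627451 0.1649403864627717 [-1.27950921 -0.03700122  5.3770488 ] 0.024265170000280674 6.7917Traceback (most recent call last):
  File "<stdin>", line 6, in <module>
  File "h.py", line 39, in arc
    l,r,s=levnow();print('lev %.3f r %.4f t %.2f F'%(l,r,s['time']),s['contact_force'].round(1),s['width'].round(4))
                                                                                                ^^^^^^^^^^^^^^^^
AttributeError: 'float' object has no attribute 'round'
```

```bash
sed -i "s/,s\['width'\].round(4))/,round(s['width'],4))/" h.py
python3 - <<'E'
from h import *
print(levnow()[:2],levnow()[2]['contact_force'])
arc(.2); arc(-.03)
save('wrist','w2.png');save('side','s2.png')
E
```

```text
(np.float64(0.2000741647197053), np.float64(0.16499615493211264)) [-2.03248256 -0.81826893  9.17480633]
lev 0.204 r 0.1650 t 7.69 F [-1.3  0.1  6.2] 0.0241
lev 0.010 r 0.1649 t 8.22 F [-0.6 -4.5  4.8] 0.024
```

View pics/w2.png

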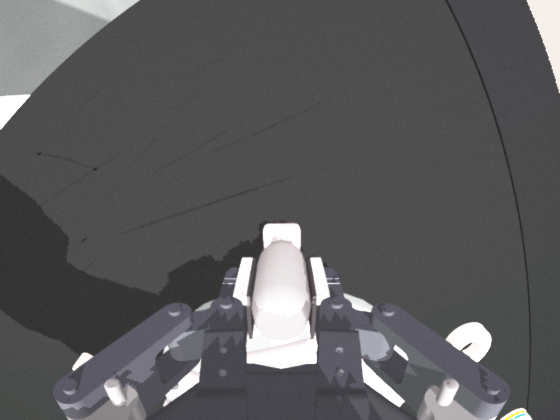

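View pics/s2.png

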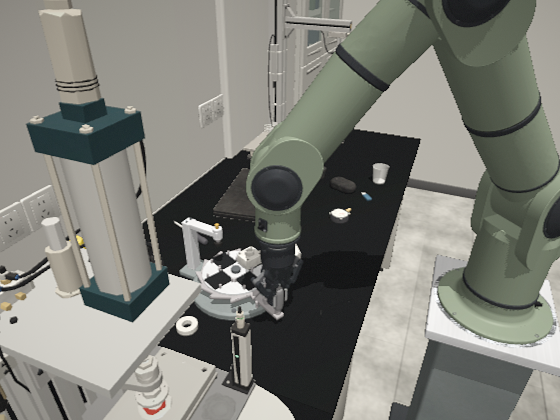

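The fingers hold the knob and the home stop was felt at lever reading 0.010, so my calibration fits. Now the first forward stroke.

```bash
cat >> h.py <<'E'
def partang(side=True):
    for c in('side','scene'):
        arm.get_image(c)
        for d in arm.landmark_of(c,'part_center')[:2]:
            p=atz(c,d['centre'],.08)[:2]-C
            print(' part',c,d['centre'],d['conf'],'r %.3f rel %.1f'%(np.hypot(*p),np.degrees(np.arctan2(p[1],p[0])-YAW)))
E
python3 - <<'E'
from h import *
partang()
arc(.65);arc(.73,speed=.08)
partang();save('side','s3.png')
E
```

```text
part side [251.5, 255.9] 0.86 r 0.050 rel -116.7
 part scene [394.2, 287.2] 0.74 r 0.693 rel -100.7
 part scene [244.1, 189.7] 0.72 r 0.054 rel -109.9
lev 0.645 r 0.1648 t 10.16 F [  0.4   2.2 -10.1] 0.0241
lev 0.704 r 0.1645 t 10.39 F [-2.2  9.2  2.7] 0.024
 part side [247.8, 251.5] 0.66 r 0.056 rel -93.9
 part scene [250.1, 186.5] 0.65 r 0.054 rel -77.5
```

View pics/s3.png

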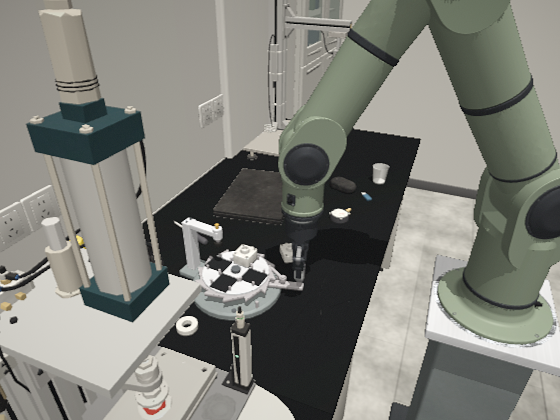

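The forward stop was felt at 0.704 and the part is now at about -90°, so three strokes remain. I'll do two, checking after each.

Run:
```python
from h import *
for i in range(2):
    arc(.05);arc(-.03,speed=.08)
    a=arc(.65);b=arc(.73,speed=.08)
    partang();save('side',f's4{i}.png')
    if a<.6 or b<.67: print('STOP');break
```

```text
lev 0.603 r 0.1644 t 10.87 F [ 1.2 -0.3  6.2] 0.0242
lev 0.483 r 0.1644 t 11.20 F [ 0.5 -0.6  5.1] 0.0247
lev 0.654 r 0.1645 t 11.72 F [ 5.1  1.8 -5.3] 0.0245
lev 0.704 r 0.1641 t 11.94 F [-2.5  9.6  3. ] 0.024
 part side [246.6, 252.6] 0.98 r 0.050 rel -94.2
 part side [289.8, 253.3] 0.69 r 0.147 rel -134.9
 part scene [251.2, 183.6] 0.83 r 0.051 rel -54.7
lev 0.052 r 0.1648 t 13.87 F [ 3.8 -1.8  2.6] 0.0243
lev 0.010 r 0.1648 t 14.08 F [ -4.7 -10.3   7.2] 0.0245
lev 0.090 r 0.1652 t 14.29 F [-1.2  0.7 -1.6] 0.0244
lev 0.704 r 0.1647 t 16.31 F [-3.  11.8  2.9] 0.0242
 part side [236.6, 249.6] 0.79 r 0.055 rel -61.1
 part scene [254.0, 183.7] 0.72 r 0.062 rel -54.8
STOP
```

```bash
cd pics; python3 -c "
import cv2,numpy as np
ims=[cv2.resize(cv2.imread(f)[200:330,160:330],None,fx=2.2,fy=2.2) for f in('s40.png','s41.png')]
cv2.imwrite('s4c.png',np.hstack(ims))"
```

```text
(no output)
```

View pics/s4c.png

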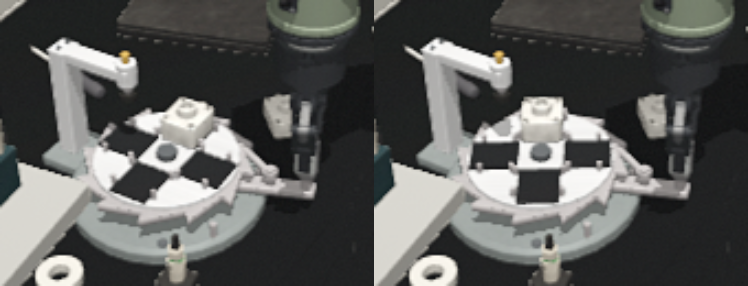

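The first back-stroke tripped the force stop early: it reached only 0.48, so no new tooth was taken. Only the second stroke indexed, and the picture confirms the part is now at -60°. Two strokes remain. I'll use the force stop only near the end stops.

```bash
python3 - <<'E'
from h import *
for i in range(1):
    a=arc(.05,F=35);a=arc(-.03,speed=.08)
    a=arc(.65,F=35);b=arc(.73,speed=.08)
    partang();save('side',f's5.png')
E
cd pics; python3 -c "
import cv2
cv2.imwrite('s5c.png',cv2.resize(cv2.imread('s5.png')[200:330,160:330],None,fx=2.5,fy=2.5))"
```

```text
lev 0.054 r 0.1648 t 18.24 F [-0.1 -0.8 -3.2] 0.0242
lev 0.010 r 0.1647 t 18.46 F [ -4.3 -10.1   9.3] 0.0239
lev 0.645 r 0.1648 t 20.10 F [-1.1 -0.4 -6.9] 0.0238
lev 0.704 r 0.1645 t 20.33 F [-2.1  8.1  2. ] 0.0243
 part side [225.4, 250.3] 0.56 r 0.059 rel -31.3
 part side [239.5, 284.9] 0.39 r 0.086 rel 132.2
```

View pics/s5c.png

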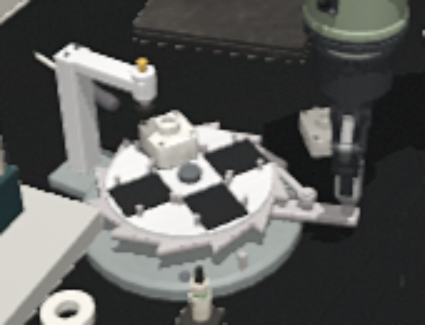

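The part is at -30° and needs one more stroke.

```bash
python3 - <<'E'
from h import *
a=arc(.05,F=35);a=arc(-.03,speed=.08)
if a<.1:
    a=arc(.65,F=35);b=arc(.73,speed=.08)
partang();save('side',f's6.png')
E
cd pics; python3 -c "
import cv2
cv2.imwrite('s6c.png',cv2.resize(cv2.imread('s6.png')[200:330,160:330],None,fx=2.5,fy=2.5))"
```

```text
lev 0.048 r 0.1644 t 22.27 F [ 4.4 -3.3 -3.6] 0.0242
lev 0.010 r 0.1642 t 22.48 F [-2.4 -8.2  8.9] 0.0239
lev 0.645 r 0.1646 t 24.11 F [2.4 1.5 1. ] 0.0239
lev 0.704 r 0.1644 t 24.34 F [-2.7  9.1  4.7] 0.0243
 part side [217.0, 256.4] 0.91 r 0.054 rel 1.7
 part scene [247.0, 174.9] 0.87 r 0.070 rel 12.5
```

View pics/s6c.png

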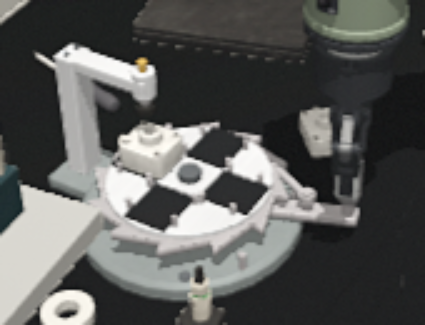

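The part is under the head. Now I'll return the lever home, release it, lift away and check.

```bash
python3 - <<'E'
from h import *
a=arc(.05,F=35);a=arc(-.03,speed=.08)
arm.set_gripper(.085); arm.sleep(.2)
p=arm.observe()['tcp_pos']; arm.move_straight([p[0],p[1],.26],max_speed=.15)
arm.reach([.60,.2,.34],quat(0)); arm.sleep(.3)
s=arm.observe();save('wrist','w7.png');print(s['time'])
for l,z in dict(knob=.085,part_center=.08,head=.121).items():
    for d in arm.landmark_of('wrist',l)[:2]:
        v=watz(d['centre'],z,s)[:2]-C;print(l,d,np.hypot(*v),np.degrees(np.arctan2(v[1],v[0])-YAW))
partang()
E
cd pics; python3 -c "
import cv2
cv2.imwrite('w7c.png',cv2.resize(cv2.imread('w7.png')[30:340,130:430],None,fx=1.9,fy=1.9))"
```

```text
lev 0.042 r 0.1649 t 26.27 F [ 6.  -3.7  3.5] 0.0242
lev 0.009 r 0.1648 t 26.48 F [ -5.2 -10.5   7.5] 0.0242
29.725
knob {'centre': [341.4, 73.1], 'conf': 0.65} 0.17158471876307643 161.9040806483095
part_center {'centre': [276.8, 230.8], 'conf': 0.86} 0.0497280541224593 0.7203372464871932
head {'centre': [280.0, 240.4], 'conf': 0.77} 0.045323552907776475 5.684516918120601
 part side [216.9, 245.0] 0.67 r 0.092 rel -24.7
 part scene [249.9, 176.2] 0.82 r 0.068 rel -0.4
```

View pics/w7c.png

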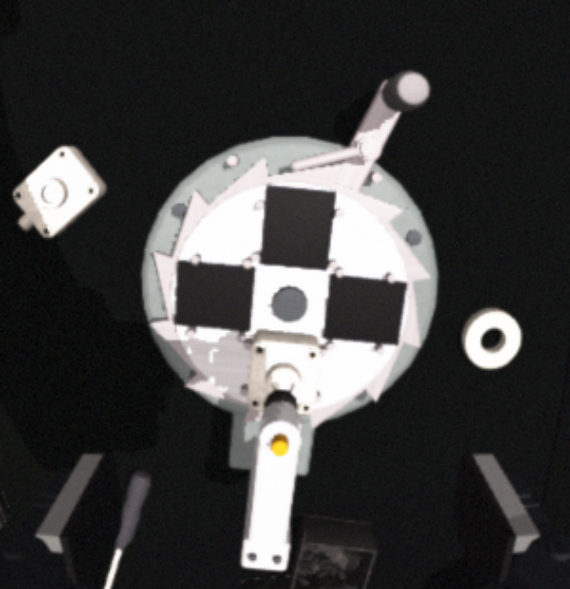

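The part lines up with the head arm, and the knob is far left at the home stop. The tape and the spare part haven't moved. Handing in.

```bash
python3 -c "
from bench import arm
print(arm.sign_off())"
```

```text
the job is handed in; nothing more can be done
None
```

I gripped the lever knob and pumped it between the stops until the part stood under the test head. That took one first stroke of about 20° and three full notches. I then brought the lever back to home, let go, lifted clear and handed the job in. The last time I read on the robot's clock was 29.7 s.

**One faulty stroke:** one back-stroke stopped early at lever 0.48 because the force stop tripped. It didn't pick up a new tooth or turn the dial. I saw this in the pictures and counted strokes accordingly.

**Last checks:**
- **Lever:** it met the home stop at a reading of 0.009 rad, and the wrist picture shows the knob at 162° (home is 160°).
- **Part:** the wrist camera put it 0.7° from the head direction, 50 mm from the axis. In the picture it lines up with the head arm.
- **Tape and spare part:** both looked unmoved in the wrist picture. I didn't recheck the gauge and mouse up close, but the arm never went near them.

**Readings that disagreed:** the last side-camera detection put the part at -24.7° and 92 mm from the axis, and the scene camera gave 68 mm. The part is fixed at 52 mm, so I took both as detection errors. An earlier side-camera reading after the last stroke gave 1.7°.

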